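# Feel for the release notch of the board cutter's guide bar and press the catch

### The job

Release the guide bar of the board cutter by feel: put a fingertip on the bar's top edge close to the square end post and slide it along the edge towards the round post, keeping it in contact, until it finds the notch; then press the catch inside the notch all the way down and take the hand away. Grasp and lift nothing, and leave the things standing around where they are.

Things in the scene. Friction and masses are not known exactly. Their poses are not given: they have to be found in the camera images.
- cutter: Mount-board cutter, fixed to the table: grey baseboard 240 x 560 mm, 18 mm thick, with a straight aluminium guide bar along it. Origin on the table under the middle of the bar; z up, y along the bar towards its SQUARE end post, x across the bar, away from the robot. Black end posts, 25 mm taller than the bar: the square one covers y = 229 to 265 mm, the round one y = -225 to -269 mm.
- bar_top (a point): Middle of the bar's flat, level, rigid top edge, 45 mm above the table; axes as the cutter's. The bar is 36 mm wide and runs from post to post. Somewhere between y = -105 and +105 mm (a new spot each time, not given) one notch interrupts the edge: 60 mm long, across the bar's whole width. Inside lies the catch. The rest of the edge is plain.
- bar_start (a point): Point on the middle of the bar's top edge at y = 185 mm, on the always plain stretch 44 mm short of the square post: a good place to touch down first. Axes as the cutter's.
- catch (a joint): Travel (m) of the catch, a flat plate 57 x 34 mm of the bar's own metal that fills the notch. 0: up, 8 mm below the top edge; 0.008: at its bottom stop, 16 mm below the top edge. It slides straight down against a friction of about 4 N and stays where it is left (no spring). It can be pressed anywhere on its plate.
- tape_mid (a point): Bystander, loose: roll of paper tape, 72 mm across, 24 mm high. Point 10 mm above its origin at the centre of its underside.
- weight_mid (a point): Bystander, loose: steel cylinder weight, 44 mm across, 45 mm high. Point 10 mm above its origin at the centre of its underside.
- scraper_mid (a point): Bystander, loose: thin spatula, 170 mm long, lying on the board on the near side of the bar. A point on it, about 10 mm up.
- glue_mid (a point): Bystander, loose: white glue bottle, 60 mm across, 150 mm high. Point 10 mm above its origin at the centre of its underside.
- jar_mid (a point): Bystander, loose: jar, 68 mm across, 85 mm high. Point 10 mm above its origin at the centre of its underside.
- mug_mid (a point): Bystander, loose: white mug, 80 mm across, 90 mm high. Point 10 mm above its origin at the centre of its underside.
- offcut_mid (a point): Bystander, loose: red board offcut, 110 x 80 x 12 mm, lying on the table. Point 10 mm above its origin at the centre of its underside.

How it is judged:
On the way, in this order (a step that is already met when the one before it is completed fails the run):
1. a fingertip touches the top of the bar close to the square post (within about 85 mm of it) (contact force between the fingers and anything else above 0.3 N and y of the grasp point in the frame of cutter between 0.145 and 0.25 m and x of the grasp point in the frame of cutter between -0.03 and 0.03 m), for 0.1 s.
2. the fingertip is still felt on the edge as it slides towards the round post (90 to 130 mm from the bar's middle) (contact force between the fingers and anything else above 0.3 N and y of the grasp point in the frame of cutter between 0.085 and 0.132 m and x of the grasp point in the frame of cutter between -0.03 and 0.03 m), for 0.1 s.
3. the catch in the notch is pressed down by more than 6 of its 8 mm (value of joint catch above 0.006 m), for 0.1 s.
At the end, for the whole second after the job is handed in: The catch stays pressed down by more than 6 of its 8 mm, and every bystander is within 20 mm of where it stood (value of joint catch above 0.006 m and distance of each of tape_mid, weight_mid, scraper_mid, glue_mid, jar_mid, mug_mid, offcut_mid from where it was at the start of the episode below 0.02 m); the robot touches nothing.
It fails at once if one of the bystanders is pushed, lifted or carried 20 mm or more (distance of any of tape_mid, weight_mid, scraper_mid, glue_mid, jar_mid, mug_mid, offcut_mid from where it was at the start of the episode above 0.02 m).
It also fails if it takes over 67 s, if anything falls off the work surface, if the arm or the gripper's body presses on something with over 40 N, if the wrist force passes 120 N, or if a joint passes its speed limit or range.

### The arm

A 6-joint arm with a two-finger parallel gripper is mounted at the origin on the work surface. World frame = base frame: x ahead of the robot, y to its left, z up, the work surface at z = 0. Lengths are in m, angles in rad, forces in N, time in s.
With the tool pointing down it reaches from about 0.375 to 0.925 m from the base axis. Payload 5.7 kg.
Tool frame: the origin (TCP) lies at the very end of the fingers, on their centre line; the grasp point (between the pads) lies grasp_offset behind it (grasp_offset is the distance from the TCP to the grasp point, in m); z points along the fingers, y is the line along which they close (so a half turn about z gives the same grasp; the last joint's range is limited). The gripper opens to 85 mm and grips with 20 to 120 N. Pads are 22 mm wide; open, the fingers measure 114 mm over their backs; the gripper's body (76 mm by 85 mm) begins 54 mm behind the grasp point. The pads swing forward as they close: fully open they stand 13 mm farther back than shut.
Start: joints at [0.991, 0.359, 1.51, -0, 1.272, -0.115], TCP at [0.269, 0.536, 0.209] pointing down, gripper open.
Joint ranges: [-2.97, 2.97], [-1.01, 2.36], [0.21, 2.38], [-0.96, 4.11], [0.2, 2.71], [-2.98, 2.98]. Speed limits (rad/s): [2.39, 2.39, 3.14, 3.14, 3.14, 3.14].

### API

Orientations are given as a unit quaternion [w, x, y, z].
In Python, from plant import sense, camera, job_done, cut_out, mark_of, grasp_offset gives the robot as it stands.
- The arm moves only by the tool step_arm, never from a script. Its argument "series" is a list of rows, each a list of 3 entries, a list of its own where there are three numbers: the shift along the tool's x, y, z in units of 0.12 m (1.0 is 0.12 m), then the turn, a rotation vector about the tool's x, y, z in units of 0.5 rad (1.0 is 0.5 rad), then the finger opening in mm, from 0 to 85.4. A call has 1 to 10 rows; each row is the pose to reach, as a shift and turn from the pose commanded when the call began, along the tool's axes at that moment; what a row does not reach only later rows make up. A row lasts 1/10 s, in which the tool goes at most 50 mm and 8.59 degrees, less where a joint would pass 70% of its speed; a pose out of reach is approached as far as the arm can. A call with a number of a shift or a turn outside -1 to 1 is refused whole. A call with a gripper value outside its range is refused whole. The fingers move at their own pace and stop on an object; the grip force is fixed at half the most. Time passes only in rows, so rows that repeat a pose let the fingers close. It gives the time, the measured TCP pose, the force, the opening and the grip force at its end, in the units of the state.
- sense(): the state, without advancing time (a new reading comes with each control period).
- camera(name): name is "side" or "top" or "wrist"; returns a dict with "img" (480x640x3 uint8, blue, green, red), "fx", "fy", "cx", "cy" (pixels), "R" (3x3) and "t" (3): a world point X has camera coordinates R X + t. Camera axes: x right, y down, z forward; pixel columns grow to the right and rows downward; lengths in m; the calibration is good to about 2 mm. A picture is of the moment at which its call begins. There is no depth.
- job_done(): hands the job in; it is judged then, once.
Trained networks look in the newest picture that a camera, given by its name, has taken for a name from the list of things; names that differ only in an ending like _2 or _b are one class to them, and where a whole thing is asked for, a point or a joint stands for the part that bears it (a point fixed in the world has none). Each returns a list of dicts, best first, with "p" (0 to 1); they miss things now and then, are a little off and sometimes report something else, mostly with a low value. They report only what shows in the picture. A call takes as long as a camera call.
- cut_out(camera, label): "mask" (480x640 bool, what is visible of it).
- mark_of(camera, label): "xyz" ([x, y, z] in m, in world coordinates, good to about 4 mm: a listed point, or the origin of a listed thing).
The state is a dict: "time": time; "qpos": joint angles; "dq": joint speeds; "tau": joint torques, N m; "tool_pos": TCP position; "eef_rot": TCP orientation; "wrist_force": force on the tool from outside, world axes, zero at the start; "torque": the same for the moment, N m; "finger_gap": finger opening in m; "finger_force": force on a finger pad.
Only numpy, scipy, OpenCV 4.12 (cv2) and the standard library are available. Lean on these libraries where they do the work, as an engineer would, in place of code of your own. Each camera call takes 0.05 s, during which the arm holds its last target. There are 200 camera calls.

## Working session

There is one attempt and no reset: what is moved stays moved. The work goes in short steps, Python scripts to look and compute and a tool call to move; the robot and the scene stay as the last step left them, time stands still between calls to the robot, and variables do not carry over. Pictures are saved under pics/ and viewed, at most 10 in all, crops included, and the job is handed in when it is done.

Besides the shell and the picture viewer there is one more tool, called after "Request:" as name(argument=value, ...), one argument or row to a line, values as JSON. step_arm: Moves the arm, as the interface text tells. Its arguments: {"type":"object","properties":{"series":{"type":"array","items":{"type":"array"}}},"required":["series"]}

```bash
mkdir -p pics; python3 - <<'E'
from plant import *
import cv2,numpy as np
print(grasp_offset); s=sense(); print({k:np.round(v,4) for k,v in s.items()})
for c in("top","side"):
    d=camera(c); cv2.imwrite(f"pics/{c}1.png",d["img"])
    for l in("cutter","bar_top","bar_start","catch","scraper_mid","glue_mid","jar_mid","mug_mid","weight_mid","tape_mid"):
        try: print(c,l,[(np.round(m["xyz"],4),round(m["p"],2)) for m in mark_of(c,l)[:2]])
        except Exception as e: print(c,l,e)
E
```

```text
0.0187
{'time': np.float64(0.0), 'qpos': array([ 0.9909,  0.3595,  1.5115,  0.    ,  1.2725, -0.1151]), 'dq': array([ 0.0001,  0.0013,  0.0015,  0.0001, -0.001 ,  0.0002]), 'tau': array([ 1.30000e-03, -5.27618e+01, -2.78624e+01,  0.00000e+00,
        1.27000e-02,  0.00000e+00]), 'tool_pos': array([0.2685, 0.5357, 0.2078]), 'eef_rot': array([-3.000e-04,  2.303e-01,  9.731e-01, -9.000e-04]), 'wrist_force': array([ 0.3364,  0.4913, -0.6435]), 'torque': array([-0.0144, -0.0016, -0.068 ]), 'finger_force': np.float64(0.0), 'finger_gap': np.float64(0.0858)}
top cutter []
top bar_top [(array([ 0.4922, -0.0039,  0.0442]), 0.63)]
top bar_start [(array([0.5298, 0.176 , 0.0438]), 0.8)]
top catch it knows: bar_start, bar_top, cutter, glue_mid, jar_mid, mug_mid, offcut_mid, scraper_mid, tape_mid, weight_mid
top scraper_mid [(array([ 0.423 , -0.0289,  0.0283]), 0.58)]
top glue_mid [(array([ 0.6517, -0.1731,  0.0102]), 0.78)]
top jar_mid [(array([ 0.6943, -0.0185,  0.0116]), 0.55)]
top mug_mid [(array([0.7203, 0.1223, 0.0108]), 0.63)]
top weight_mid [(array([ 0.5423, -0.1253,  0.0304]), 0.62)]
top tape_mid [(array([0.5941, 0.0406, 0.0335]), 0.78)]
side cutter [(array([ 0.4933, -0.0064, -0.0011]), 0.91), (array([0.5251, 0.3524, 0.007 ]), 0.47)]
side bar_top [(array([ 0.4933, -0.0042,  0.0473]), 0.63)]
side bar_start [(array([0.5325, 0.1754, 0.0472]), 0.75)]
side catch it knows: bar_start, bar_top, cutter, glue_mid, jar_mid, mug_mid, offcut_mid, scraper_mid, tape_mid, weight_mid
side scraper_mid [(array([ 0.42  , -0.0324,  0.0254]), 0.69)]
side glue_mid [(array([ 0.6493, -0.1722,  0.0105]), 0.88)]
side jar_mid [(array([ 0.6965, -0.0181,  0.0098]), 0.83)]
side mug_mid [(array([0.7232, 0.1205, 0.0077]), 0.97)]
side weight_mid [(array([ 0.5452, -0.1216,  0.0266]), 0.6)]
side tape_mid [(array([0.5877, 0.0371, 0.0274]), 0.66), (array([ 0.5445, -0.1204,  0.0293]), 0.46)]
```

View pics/top1.png

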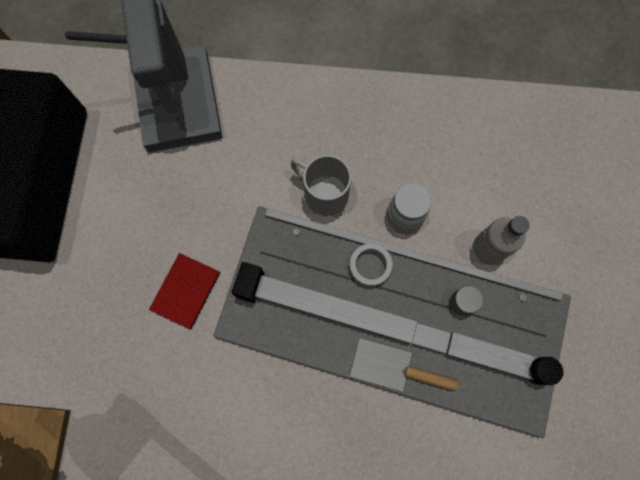

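View pics/side1.png

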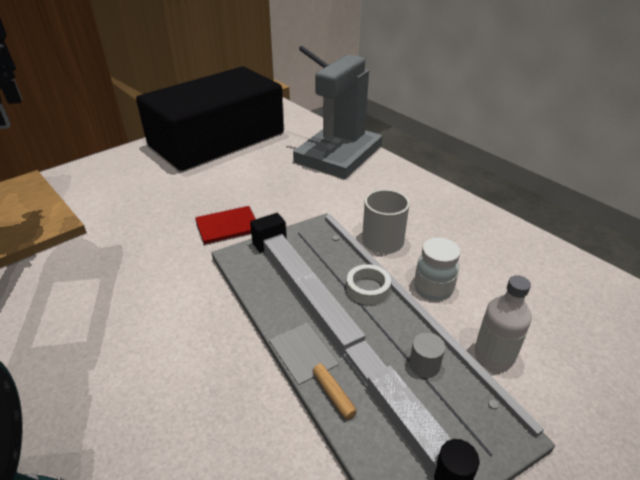

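The top view shows the bar from the square post (248,281) to the round post (546,370), with the catch/notch between about (414,332) and (450,343). The side view agrees.

```bash
cat > h.py <<'E'
from plant import *
import numpy as np
from scipy.spatial.transform import Rotation as Ro
def ray(d,u,v,z):
    r=d["R"].T@np.array([(u-d["cx"])/d["fx"],(v-d["cy"])/d["fy"],1]); c=-d["R"].T@d["t"]
    return c+r*(z-c[2])/r[2]
E
python3 - <<'E'
from h import *
d=camera("top")
ms={l:np.mean([mark_of("top",l)[0]["xyz"]],0) for l in("bar_start","bar_top")}
camera("side");
sq=ray(d,249.5,279,.07); ro=ray(d,546.5,369,.07)
print(sq,ro,np.linalg.norm(sq-ro),(sq+ro)/2)
y=(sq-ro)[:2]; y/=np.linalg.norm(y); x=np.array([y[1],-y[0]]); o=((sq+ro)/2)[:2]
print("yaw",np.arctan2(-y[0],y[1]),"y",y,"start",o+.185*y,"marks",ms)
for p in((414,332),(450,343),(258,288),(532,369)):
    for z in(.045,.037):
        w=ray(d,*p,z)[:2]-o; print(p,z,w@x,w@y)
s=sense(); w=s["eef_rot"]; R=Ro.from_quat(np.r_[w[1:],w[0]]).as_matrix(); print(R)
print("angle tooly",np.arctan2(R[1,1],R[0,1]),"bar y",np.arctan2(y[1],y[0]))
tgt=np.r_[o+.185*y,.10]; print("shift units",R.T@(tgt-s["tool_pos"])/.12)
E
```

```text
[0.54071501 0.2311198  0.07      ] [ 0.44385186 -0.24260078  0.07      ] 0.4835221433495431 [ 0.49228343 -0.00574049  0.07      ]
yaw -0.20169296375165374 y [0.20032826 0.97972883] start [0.52934416 0.17550934] marks {'bar_start': array([0.527 , 0.1745, 0.0471]), 'bar_top': array([ 0.4916, -0.0028,  0.0425])}
(414, 332) 0.045 -0.0015727616439716477 -0.03589236541486986
(414, 332) 0.037 -0.0005554832235341451 -0.03704771312788055
(450, 343) 0.045 -0.0016883817631358322 -0.09560932387663693
(450, 343) 0.037 -0.0006721844999386724 -0.09732308151415672
(258, 288) 0.045 -0.006864753708764256 0.2281400872266156
(258, 288) 0.037 -0.0058969604088942255 0.22945369214859054
(532, 369) 0.045 -0.0033873998281438843 -0.2296882080181734
(532, 369) 0.037 -0.002387089987445445 -0.2326557297706169
[[-8.93929468e-01  4.48207654e-01 -7.17243822e-05]
 [ 4.48207659e-01  8.93929463e-01 -9.84495594e-05]
 [ 1.99906924e-05 -1.20154380e-04 -9.99999993e-01]]
angle tooly 1.1060370140976468 bar y 1.369103363043243
shift units [-3.28773022 -1.71497524  0.90483964]
```

Request:
step_arm(
  series=[
    [[-0.2,-0.1,0],[0,0,-0.13],0],
    [[-0.5,-0.26,0],[0,0,-0.26],0],
    [[-0.8,-0.42,0],[0,0,-0.4],0],
    [[-1,-0.52,0],[0,0,-0.526],0],
    [[-1,-0.52,0],[0,0,-0.526],0],
  ],
)

```text
time: 1.7
tool_pos: [0.35, 0.4242, 0.2087]
eef_rot: [0.0, 0.102, 0.995, -0.001]
wrist_force: [-0.0, 0.8, -0.8]
finger_gap: 0.0124
finger_force: 0.0
```

```bash
cat >> h.py <<'E'
o=np.array([0.4920,-0.0050]); yv=np.array([.2003,.9797]); xv=np.array([yv[1],-yv[0]])
def rep(t=.185,z=.1):
    s=sense(); w=s["eef_rot"]; R=Ro.from_quat(np.r_[w[1:],w[0]]).as_matrix(); p=s["tool_pos"]
    print("t",s["time"],"bar xy",np.round([(p[:2]-o)@xv,(p[:2]-o)@yv],4),"z",p[2],"F",np.round(s["wrist_force"],2),"gap",s["finger_gap"])
    print("angle err",np.arctan2(R[1,1],R[0,1])-np.arctan2(yv[1],yv[0]),"down",R[:,2],"shift",R.T@(np.r_[o+t*yv,z]-p)/.12)
E
python3 -c "
from h import *
rep()"
```

```text
t 1.7 bar xy [-0.2251  0.3921] z 0.20865607170960654 F [-0.03  0.76 -0.83] gap 0.012352101646808248
angle err -0.0018913792003745211 down [ 6.25603311e-04 -1.21747112e-03 -9.99999063e-01] shift [-1.87841971 -1.72131426  0.908916  ]
```

Request:
step_arm(
  series=[
    [[-0.2,-0.18,0],[0,0,0],0],
    [[-0.45,-0.4,0],[0,0,0],0],
    [[-0.7,-0.63,0],[0,0,0],0],
    [[-0.9,-0.82,0],[0,0,0],0],
    [[-1,-0.9,0],[0,0,0],0],
    [[-1,-0.9,0],[0,0,0],0],
  ],
)

```text
time: 2.3
tool_pos: [0.4452, 0.2963, 0.2087]
eef_rot: [0.0, 0.102, 0.995, 0.0]
wrist_force: [-0.7, 0.3, -0.2]
finger_gap: -0.0
finger_force: 0.0
```

Request:
step_arm(
  series=[
    [[-0.2,-0.18,0],[0,0,0],0],
    [[-0.45,-0.4,0],[0,0,0],0],
    [[-0.7,-0.63,0.2],[0,0,0],0],
    [[-0.88,-0.82,0.5],[0,0,0],0],
    [[-0.88,-0.82,0.8],[0,0,0],0],
    [[-0.88,-0.82,0.9],[0,0,0],0],
    [[-0.88,-0.82,0.9],[0,0,0],0],
  ],
)

```text
time: 3.0
tool_pos: [0.5256, 0.1803, 0.0989]
eef_rot: [-0.002, 0.1, 0.995, -0.0]
wrist_force: [-0.4, -0.1, 0.6]
finger_gap: -0.0004
finger_force: 0.0
```

```bash
python3 -c "
from h import *
import cv2
rep(.185,.045)
cv2.imwrite('pics/s2.png',camera('side')['img'])"
```

```text
t 3.0 bar xy [-0.0042  0.1883] z 0.09888511968062544 F [-0.43 -0.07  0.58] gap -0.00041980163359591556
angle err 0.000560346407360468 down [-4.82070912e-03 -3.75879544e-04 -9.99988310e-01] shift [-0.03712071 -0.02705815  0.44891138]
```

View pics/s2.png

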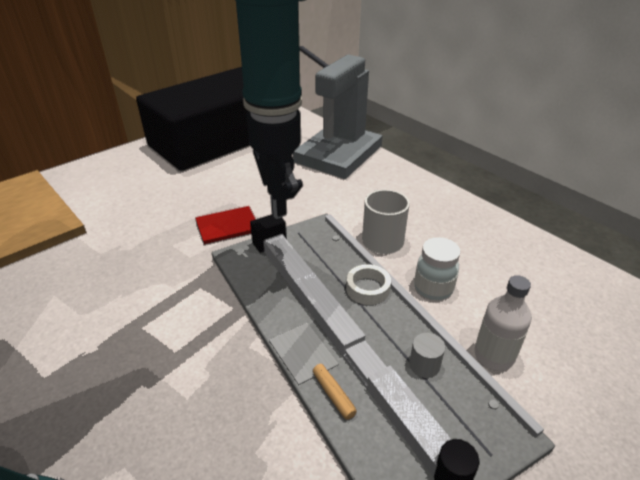

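The side view shows the closed fingers above the bar, just short of the square post (tip about (278,215)).

Request:
step_arm(
  series=[
    [[-0.03,-0.03,0.1],[0,0,0],0],
    [[-0.03,-0.03,0.22],[0,0,0],0],
    [[-0.03,-0.03,0.33],[0,0,0],0],
    [[-0.03,-0.03,0.4],[0,0,0],0],
    [[-0.03,-0.03,0.4],[0,0,0],0],
  ],
)

```text
time: 3.55
tool_pos: [0.5299, 0.1751, 0.0517]
eef_rot: [-0.001, 0.101, 0.995, -0.0]
wrist_force: [0.3, -0.1, -0.5]
finger_gap: 0.0001
finger_force: 0.0
```

Request:
step_arm(
  series=[
    [[0,0,0.01],[0,0,0],0],
    [[0,0,0.02],[0,0,0],0],
    [[0,0,0.03],[0,0,0],0],
    [[0,0,0.03],[0,0,0],0],
  ],
)

```text
time: 3.95
tool_pos: [0.5308, 0.1751, 0.0492]
eef_rot: [0.0, 0.101, 0.995, 0.0]
wrist_force: [-0.5, -0.4, -0.0]
finger_gap: -0.0002
finger_force: 0.0
```

Request:
step_arm(
  series=[
    [[0,0,0.01],[0,0,0],0],
    [[0,0,0.02],[0,0,0],0],
    [[0,0,0.02],[0,0,0],0],
  ],
)

```text
time: 4.25
tool_pos: [0.5306, 0.175, 0.0465]
eef_rot: [-0.0, 0.101, 0.995, -0.0]
wrist_force: [0.7, 1.2, -0.0]
finger_gap: 0.0
finger_force: 0.0
```

```bash
python3 -c "
from h import *
rep(.185,.045)"
```

```text
t 4.25 bar xy [0.0017 0.1841] z 0.04646795334124518 F [ 0.73  1.22 -0.  ] gap 4.848685172182378e-05
angle err -0.00015640664288274486 down [-2.55160969e-04 -1.35794123e-04 -9.99999958e-01] shift [0.01447086 0.0076119  0.01223477]
```

Request:
step_arm(
  series=[
    [[0,0,0.01],[0,0,0],0],
    [[0,0,0.02],[0,0,0],0],
    [[0,0,0.02],[0,0,0],0],
  ],
)

```text
time: 4.55
tool_pos: [0.5305, 0.175, 0.044]
eef_rot: [-0.0, 0.101, 0.995, -0.0]
wrist_force: [-0.2, 0.0, -0.2]
finger_gap: 0.0
finger_force: 0.0
```

Request:
step_arm(
  series=[
    [[0,0,0.01],[0,0,0],0],
    [[0,0,0.01],[0,0,0],0],
  ],
)

```text
time: 4.75
tool_pos: [0.5306, 0.175, 0.0428]
eef_rot: [-0.0, 0.101, 0.995, -0.0]
wrist_force: [0.1, 0.7, 0.9]
finger_gap: -0.0003
finger_force: 0.0
```

Request:
step_arm(
  series=[
    [[0,0,0.01],[0,0,0],0],
    [[0,0,0.01],[0,0,0],0],
  ],
)

```text
time: 4.95
tool_pos: [0.5306, 0.175, 0.0416]
eef_rot: [-0.0, 0.101, 0.995, -0.0]
wrist_force: [0.3, 0.2, -0.4]
finger_gap: 0.0003
finger_force: 0.0
```

```bash
python3 -c "
from h import *
import cv2
a=camera('side')['img'][170:290,200:360]; b=camera('top')['img'][230:350,200:360]
cv2.imwrite('pics/s3.png',cv2.resize(np.vstack([a,b]),None,fx=2.5*1,fy=2.5,interpolation=3)); rep()"
```

```text
t 5.05 bar xy [0.0018 0.1842] z 0.0417479987511811 F [ 0.11 -0.79  0.5 ] gap -0.0002740049991176536
angle err -0.00011224548632760012 down [-1.25238629e-04 -7.74709437e-05 -9.99999989e-01] shift [ 0.01498179  0.00679136 -0.48543243]
```

View pics/s3.png

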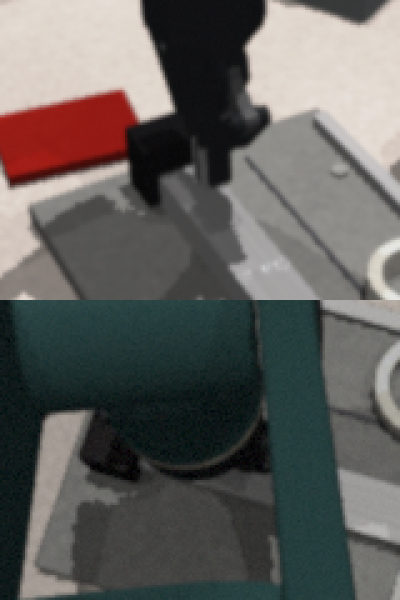

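The crop shows the closed fingertip over the bar's top (about (213,185) in the crop), within its width and with little gap left. I'll keep feeling downwards in 1 mm steps.

Request:
step_arm(
  series=[
    [[0,0,0.01],[0,0,0],0],
    [[0,0,0.01],[0,0,0],0],
  ],
)

```text
time: 5.25
tool_pos: [0.5306, 0.175, 0.0405]
eef_rot: [-0.0, 0.101, 0.995, -0.0]
wrist_force: [-0.2, -0.3, 0.4]
finger_gap: -0.0002
finger_force: 0.0
```

Request:
step_arm(
  series=[
    [[0,0,0.01],[0,0,0],0],
    [[0,0,0.01],[0,0,0],0],
  ],
)

```text
time: 5.45
tool_pos: [0.5306, 0.175, 0.0392]
eef_rot: [-0.0, 0.101, 0.995, -0.0]
wrist_force: [-0.0, 0.2, -0.3]
finger_gap: 0.0002
finger_force: 0.0
```

Request:
step_arm(
  series=[
    [[0,0,0.01],[0,0,0],0],
    [[0,0,0.01],[0,0,0],0],
  ],
)

```text
time: 5.65
tool_pos: [0.5306, 0.175, 0.038]
eef_rot: [-0.0, 0.101, 0.995, -0.0]
wrist_force: [0.7, -0.1, -0.2]
finger_gap: -0.0001
finger_force: 0.0
```

```bash
python3 -c "
from h import *
import cv2
def pr(d,P): q=d['R']@P+d['t']; return (d['fx']*q[0]/q[2]+d['cx'],d['fy']*q[1]/q[2]+d['cy'])
rep(); tip=sense()['tool_pos']
outs=[]
for c,box in(('side',(170,290,200,360)),('wrist',None)):
    d=camera(c); k=4 if box else 1; r0,c0=(box[0],box[2]) if box else (0,0)
    im=d['img'][box[0]:box[1],box[2]:box[3]] if box else d['img']
    im=cv2.resize(im,None,fx=k,fy=k,interpolation=3)
    P=lambda X:tuple(int(round(v)) for v in (((pr(d,X)[0]-c0)*k),((pr(d,X)[1]-r0)*k)))
    for sx in(-.018,.018):
        a=[P(np.r_[o+sx*xv+t*yv,.045]) for t in(.228,.10)]
        cv2.line(im,*a,(0,255,0),1)
    cv2.circle(im,P(tip),5,(0,0,255),1); outs.append(cv2.resize(im,(640,480)))
    print(c,P(tip),P(np.r_[o+.1842*yv,.045]))
cv2.imwrite('pics/s4.png',outs[0]);cv2.imwrite('pics/w4.png',outs[1])"
```

```text
t 5.65 bar xy [0.0017 0.1841] z 0.03803589595130301 F [ 0.74 -0.14 -0.22] gap -9.311749598465865e-05
angle err -0.0001759445905646917 down [-2.90353345e-04 -1.12143270e-04 -9.99999952e-01] shift [ 0.01450451  0.00730388 -0.51636499]
side (346, 335) (341, 324)
wrist (320, 279) (320, 281)
```

View pics/s4.png

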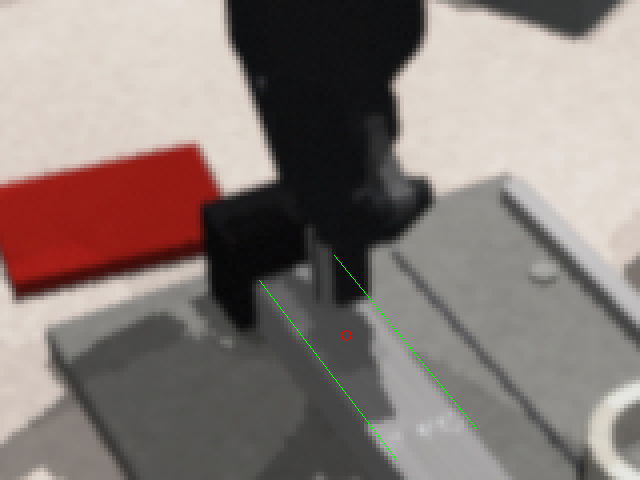

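View pics/w4.png

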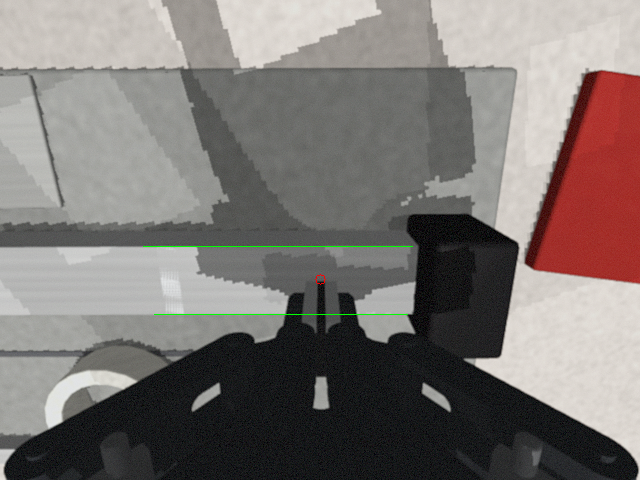

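Side view: the fingertip's visible end (346,302) sits above the reported TCP (346,335), so the real finger end is still above the bar. Wrist view: the tip (320,282) is between the bar's edges. I'll continue feeling downwards.

Request:
step_arm(
  series=[
    [[0,0,0.01],[0,0,0],0],
    [[0,0,0.02],[0,0,0],0],
    [[0,0,0.02],[0,0,0],0],
  ],
)

```text
time: 6.05
tool_pos: [0.5305, 0.175, 0.0356]
eef_rot: [-0.0, 0.101, 0.995, -0.0]
wrist_force: [-0.2, 0.4, 0.9]
finger_gap: 0.0003
finger_force: 0.0
```

Request:
step_arm(
  series=[
    [[0,0,0.01],[0,0,0],0],
    [[0,0,0.02],[0,0,0],0],
    [[0,0,0.02],[0,0,0],0],
  ],
)

```text
time: 6.35
tool_pos: [0.5305, 0.175, 0.0332]
eef_rot: [-0.0, 0.101, 0.995, -0.0]
wrist_force: [0.0, 0.1, -0.8]
finger_gap: -0.0001
finger_force: 0.0
```

Request:
step_arm(
  series=[
    [[0,0,0.01],[0,0,0],0],
    [[0,0,0.02],[0,0,0],0],
    [[0,0,0.02],[0,0,0],0],
  ],
)

```text
time: 6.65
tool_pos: [0.5306, 0.175, 0.0308]
eef_rot: [-0.0, 0.101, 0.995, -0.0]
wrist_force: [-0.1, -0.8, -0.9]
finger_gap: 0.0004
finger_force: 0.0
```

Request:
step_arm(
  series=[
    [[0,0,0.01],[0,0,0],0],
    [[0,0,0.02],[0,0,0],0],
    [[0,0,0.02],[0,0,0],0],
  ],
)

```text
time: 6.95
tool_pos: [0.5305, 0.175, 0.0284]
eef_rot: [-0.0, 0.101, 0.995, -0.0]
wrist_force: [0.3, -0.4, -0.4]
finger_gap: -0.0002
finger_force: 0.0
```

Request:
step_arm(
  series=[
    [[0,0,0.01],[0,0,0],0],
    [[0,0,0.01],[0,0,0],0],
  ],
)

```text
time: 7.15
tool_pos: [0.5306, 0.175, 0.0273]
eef_rot: [-0.0, 0.101, 0.995, -0.0]
wrist_force: [0.8, 0.3, 0.2]
finger_gap: 0.0004
finger_force: 0.0
```

Request:
step_arm(
  series=[
    [[0,0,0.01],[0,0,0],0],
    [[0,0,0.01],[0,0,0],0],
  ],
)

```text
time: 7.35
tool_pos: [0.5306, 0.175, 0.026]
eef_rot: [-0.0, 0.101, 0.995, -0.0]
wrist_force: [0.7, -0.3, 0.5]
finger_gap: -0.0002
finger_force: 0.0
```

Request:
step_arm(
  series=[
    [[0,0,0.01],[0,0,0],0],
    [[0,0,0.01],[0,0,0],0],
  ],
)

```text
time: 7.55
tool_pos: [0.5306, 0.175, 0.0249]
eef_rot: [-0.0, 0.101, 0.995, -0.0]
wrist_force: [-0.3, -0.6, -0.3]
finger_gap: -0.0003
finger_force: 0.0
```

```bash
python3 -c "
from h import *
import cv2
d=camera('side'); tip=sense()['tool_pos']; im=cv2.resize(d['img'][210:290,230:337],None,fx=6,fy=6,interpolation=3)
def P(X):
    q=d['R']@X+d['t']; return (int((d['fx']*q[0]/q[2]+d['cx']-230)*6),int((d['fy']*q[1]/q[2]+d['cy']-210)*6))
for h in(0,.01,.02,.03): print(h,P(tip+[0,0,h])); cv2.circle(im,P(tip+[0,0,h]),4,(0,0,255),1)
cv2.imwrite('pics/s5.png',im)"
```

```text
0 (340, 296)
0.01 (339, 270)
0.02 (337, 243)
0.03 (336, 216)
```

View pics/s5.png

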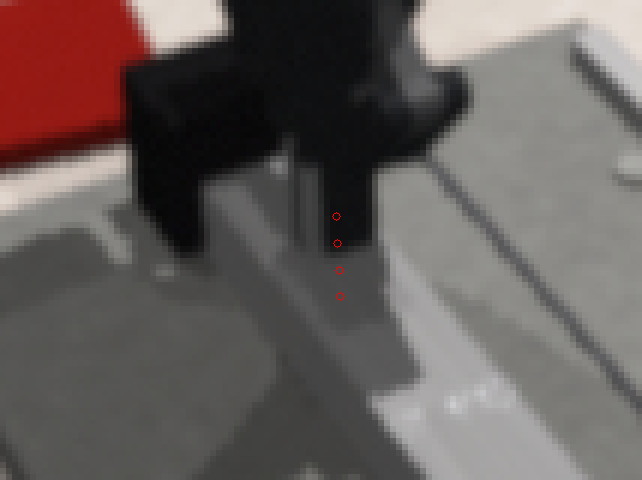

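The crop shows the finger's end at (345,250), about 18 mm above the reported TCP, so it is practically at the bar top.

Request:
step_arm(
  series=[
    [[0,0,0.01],[0,0,0],0],
    [[0,0,0.01],[0,0,0],0],
  ],
)

```text
time: 7.8
tool_pos: [0.5306, 0.175, 0.0237]
eef_rot: [-0.0, 0.101, 0.995, -0.0]
wrist_force: [-0.0, 0.4, 0.1]
finger_gap: -0.0001
finger_force: 0.0
```

Request:
step_arm(
  series=[
    [[0,0,0.01],[0,0,0],0],
    [[0,0,0.01],[0,0,0],0],
  ],
)

```text
time: 8.0
tool_pos: [0.5306, 0.175, 0.0225]
eef_rot: [-0.0, 0.101, 0.995, -0.0]
wrist_force: [-0.5, 0.2, -0.6]
finger_gap: 0.0002
finger_force: 0.0
```

Request:
step_arm(
  series=[
    [[0,0,0.01],[0,0,0],0],
    [[0,0,0.01],[0,0,0],0],
  ],
)

```text
time: 8.2
tool_pos: [0.5307, 0.1751, 0.0223]
eef_rot: [0.0, 0.101, 0.995, -0.0]
wrist_force: [-2.6, -0.2, 10.3]
finger_gap: 0.0
finger_force: 5.2
```

Contact is felt (10 N). Now I slide along the bar, tool -y.

Request:
step_arm(
  series=[
    [[0,0,0],[0,0,0],0],
    [[0,-0.06,0],[0,0,0],0],
    [[0,-0.13,0],[0,0,0],0],
    [[0,-0.2,0],[0,0,0],0],
    [[0,-0.27,0],[0,0,0],0],
    [[0,-0.34,0],[0,0,0],0],
    [[0,-0.4,0],[0,0,0],0],
  ],
)

```text
time: 8.9
tool_pos: [0.5227, 0.1286, 0.0224]
eef_rot: [0.002, 0.101, 0.995, 0.001]
wrist_force: [0.2, 3.2, 5.6]
finger_gap: 0.0001
finger_force: 2.8
```

Request:
step_arm(
  series=[
    [[0,-0.06,0],[0,0,0],0],
    [[0,-0.12,0],[0,0,0],0],
    [[0,-0.18,0],[0,0,0],0],
    [[0,-0.24,0],[0,0,0],0],
    [[0,-0.3,0],[0,0,0],0],
    [[0,-0.36,0],[0,0,0],0],
  ],
)

```text
time: 9.5
tool_pos: [0.5141, 0.0863, 0.0223]
eef_rot: [0.002, 0.101, 0.995, 0.001]
wrist_force: [1.1, 4.0, 6.8]
finger_gap: 0.0001
finger_force: 3.1
```

```bash
python3 -c "
from h import *
rep(-.066,.022)"
```

```text
t 9.5 bar xy [0.0034 0.0938] z 0.022346977680160605 F [1.07 3.99 6.76] gap 8.575283100004883e-05
angle err -0.0007305126692334074 down [ 0.00328034  0.00119549 -0.99999391] shift [ 2.70669576e-02 -1.33190588e+00  3.72940757e-04]
```

Request:
step_arm(
  series=[
    [[0,-0.1,0],[0,0,0],0],
    [[0.01,-0.2,0],[0,0,0],0],
    [[0.01,-0.3,0],[0,0,0],0],
    [[0.02,-0.4,0],[0,0,0],0],
    [[0.02,-0.5,0],[0,0,0],0],
    [[0.02,-0.6,0],[0,0,0],0],
    [[0.02,-0.7,0],[0,0,0],0],
    [[0.02,-0.78,0],[0,0,0],0],
  ],
)

```text
time: 10.3
tool_pos: [0.4929, -0.0054, 0.0224]
eef_rot: [0.002, 0.101, 0.995, 0.001]
wrist_force: [0.8, 4.1, 7.1]
finger_gap: -0.0001
finger_force: 3.7
```

Request:
step_arm(
  series=[
    [[0,-0.06,0],[0,0,0],0],
    [[0,-0.12,0],[0,0,0],0],
    [[0,-0.18,0],[0,0,0],0],
    [[0,-0.24,0],[0,0,0],0],
    [[0,-0.24,0],[0,0,0],0],
  ],
)

```text
time: 10.8
tool_pos: [0.4869, -0.0341, 0.0223]
eef_rot: [0.001, 0.101, 0.995, 0.0]
wrist_force: [0.1, 0.4, 7.9]
finger_gap: 0.0001
finger_force: 4.0
```

```bash
python3 -c "
from h import *
rep(-.066,.022)"
```

```text
t 10.8 bar xy [ 0.0008 -0.0296] z 0.022347450287042388 F [0.13 0.4  7.94] gap 7.57300315108716e-05
angle err -0.0009187991884913593 down [ 2.73408278e-03 -1.30348515e-04 -9.99996254e-01] shift [ 0.00672499 -0.30365157  0.00274897]
```

Slide in small bites until contact vanishes.

Request:
step_arm(
  series=[
    [[0,-0.04,0],[0,0,0],0],
    [[0,-0.08,0],[0,0,0],0],
    [[0,-0.08,0],[0,0,0],0],
  ],
)

```text
time: 11.1
tool_pos: [0.4849, -0.0431, 0.0222]
eef_rot: [0.001, 0.101, 0.995, 0.0]
wrist_force: [0.1, 1.9, 7.7]
finger_gap: -0.0001
finger_force: 3.7
```

Request:
step_arm(
  series=[
    [[0,-0.04,0],[0,0,0],0],
    [[0,-0.08,0],[0,0,0],0],
    [[0,-0.08,0],[0,0,0],0],
  ],
)

```text
time: 11.4
tool_pos: [0.4815, -0.0531, 0.0214]
eef_rot: [-0.0, 0.101, 0.995, -0.0]
wrist_force: [0.3, 0.3, -0.5]
finger_gap: 0.0004
finger_force: 0.0
```

Request:
step_arm(
  series=[
    [[0,-0.04,0],[0,0,0],0],
    [[0,-0.08,0],[0,0,0],0],
    [[0,-0.08,0],[0,0,0],0],
  ],
)

```text
time: 11.7
tool_pos: [0.4796, -0.0626, 0.0213]
eef_rot: [-0.0, 0.101, 0.995, -0.0]
wrist_force: [-0.6, 0.5, 1.2]
finger_gap: 0.0001
finger_force: 0.0
```

```bash
python3 -c "
from h import *
rep(-.066,.022)"
```

```text
t 11.7 bar xy [-0.0006 -0.0589] z 0.021324199694909826 F [-0.58  0.51  1.17] gap 5.579362786141485e-05
angle err -0.0007084555479113241 down [-2.50927130e-04 -2.00723266e-04 -9.99999948e-01] shift [-0.00534817 -0.05938303 -0.0056181 ]
```

Contact was lost at y ≈ -0.045, which matches the notch seen by the camera. Moving to its centre and pressing.

Request:
step_arm(
  series=[
    [[0,-0.05,0],[0,0,0],0],
    [[0,-0.06,0.02],[0,0,0],0],
    [[0,-0.06,0.04],[0,0,0],0],
    [[0,-0.06,0.06],[0,0,0],0],
    [[0,-0.06,0.07],[0,0,0],0],
    [[0,-0.06,0.08],[0,0,0],0],
    [[0,-0.06,0.08],[0,0,0],0],
  ],
)

```text
time: 12.4
tool_pos: [0.4783, -0.0689, 0.0117]
eef_rot: [-0.0, 0.101, 0.995, -0.0]
wrist_force: [0.5, 0.3, -0.1]
finger_gap: 0.0001
finger_force: 0.0
```

Request:
step_arm(
  series=[
    [[0,0,0.01],[0,0,0],0],
    [[0,0,0.02],[0,0,0],0],
    [[0,0,0.03],[0,0,0],0],
    [[0,0,0.04],[0,0,0],0],
    [[0,0,0.04],[0,0,0],0],
  ],
)

```text
time: 12.9
tool_pos: [0.4783, -0.0689, 0.0068]
eef_rot: [-0.0, 0.101, 0.995, 0.0]
wrist_force: [0.3, 1.0, 0.8]
finger_gap: 0.0
finger_force: 0.3
```

Request:
step_arm(
  series=[
    [[0,0,0.01],[0,0,0],0],
    [[0,0,0.02],[0,0,0],0],
    [[0,0,0.02],[0,0,0],0],
  ],
)

```text
time: 13.2
tool_pos: [0.4784, -0.0689, 0.0061]
eef_rot: [0.0, 0.101, 0.995, -0.0]
wrist_force: [-5.3, 2.7, 25.2]
finger_gap: -0.0003
finger_force: 12.6
```

It reached the bottom stop (z 0.0061, expected 0.0063, at 25 N). I'll hold briefly, then retreat straight up.

Request:
step_arm(
  series=[
    [[0,0,0],[0,0,0],0],
    [[0,0,0],[0,0,0],0],
    [[0,0,-0.1],[0,0,0],0],
    [[0,0,-0.3],[0,0,0],0],
    [[0,0,-0.6],[0,0,0],0],
    [[0,0,-0.9],[0,0,0],0],
    [[0,0,-1],[0,0,0],0],
    [[0,0,-1],[0,0,0],0],
  ],
)

```text
time: 14.0
tool_pos: [0.4799, -0.0695, 0.1263]
eef_rot: [0.002, 0.101, 0.995, -0.0]
wrist_force: [-0.1, 1.2, -0.2]
finger_gap: 0.0002
finger_force: 0.0
```

```bash
python3 -c "
from h import *
import cv2
rep()
d=camera('side');cv2.imwrite('pics/s6.png',d['img'])
for l in('scraper_mid','weight_mid','tape_mid','glue_mid','jar_mid'): print(l,[np.round(m['xyz'],3) for m in mark_of('side',l)[:1]])"
```

```text
t 14.0 bar xy [ 0.0011 -0.0656] z 0.1263015252240803 F [-0.08  1.16 -0.2 ] gap 0.00016629604695261838
angle err -0.00011544088404202846 down [ 0.00420897 -0.00136724 -0.99999021] shift [0.01037884 2.08827461 0.2181002 ]
scraper_mid [array([ 0.419, -0.031,  0.026])]
weight_mid [array([ 0.548, -0.122,  0.029])]
tape_mid [array([0.587, 0.039, 0.029])]
glue_mid [array([ 0.65 , -0.173,  0.011])]
jar_mid [array([ 0.547, -0.122,  0.029])]
```

View pics/s6.png

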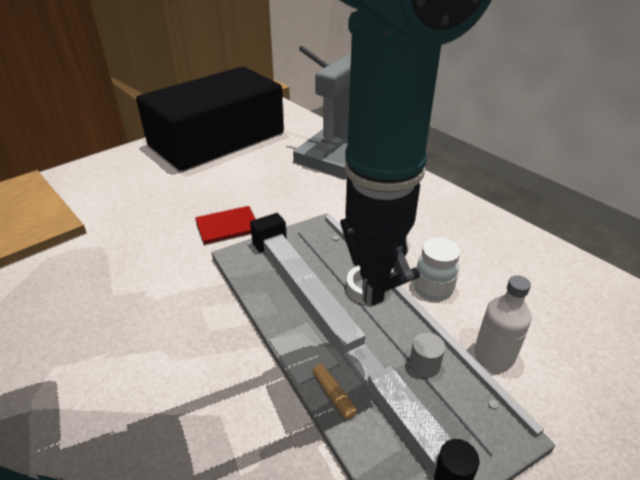

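The hand is clear (tip at (373,298)). The catch sits deep in the notch at (365,358), and the bystanders are where they were.

```bash
python3 -c "
from plant import *
print(job_done())"
```

```text
the job is handed in; nothing more can be done
None
```

The fingertip slid along the bar to the notch and pressed the catch to its bottom stop (25 N, tip height within about 0.2 mm of expected). The hand is clear, the bystanders I could check had not moved, and the job is handed in; no verdict came back.

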